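# Trim the therapy unit with the tuning tool

### The job

Take the orange plastic tuning tool from its blue stand, feel its blade into the slot of the sprung brass trimmer screw in the therapy unit's round well and turn the screw with it until the red pointer lies on the green mark, then stand the tool back upright in the hole of its stand. The trimmer is delicate: press on it only lightly, under about 10 N, turn it with nothing but the tool, and leave everything else where it is.

Things in the scene. Friction and masses are not known exactly. Their poses are not given: they have to be found in the camera images.
- tuner_grip (a point): centre of the handle of the upright orange plastic tuning tool, 107 mm long, 35 g. z points up along the tool away from the blade, x along the blade's width. Handle 14 x 14 mm, flats square to x and y, from 30 mm below this point to 30 mm above. Under it a collar 22 mm wide and 4 mm thick, then a shaft 8 mm thick, then the flat blade
- tuner_tip (a point): middle of the end of the tool's flat white blade, 77 mm below tuner_grip, same axes. The blade is 12 mm wide (x), 2.4 mm thick (y), 8 mm long; a half turn about z is the same
- stand_hole (a point): centre of the mouth of the round hole, 13 mm wide, 50 mm deep, in the top of the tool's stand, a fixed blue plastic block 64 x 64 x 50 mm; z up. The tool stands in it blade down, its collar resting on the top face: blade's end 43 mm below this point, handle's centre 34 mm above
- unit: therapy unit, a fixed white case 130 (x) x 150 (y) x 70 mm with a round well in its top; origin under its centre, x from the front with the sockets to the back, z up. In the middle of the well stands the trimmer, a slotted brass screw on a white dial with a green mark at the back. The dial is clocked up to 0.25 rad either way about z from the unit's x axis; this is not measured
- well (a point): centre of the well (70 mm wide, 34 mm deep) in the plane of the case's top, axes as unit. On its axis the brass head, 20 mm wide; its top lies 5 to 24 mm below this point, not measured. Slot through its middle, open at both ends, 4.4 mm wide, 5 mm deep, edges bevelled 1.5 mm. The head is sprung: sinks 0.7 mm per N, at most 4 mm (6 N), and rises when let go or when the blade drops into the slot: the force falls
- trimmer (a joint): angle of the screw, its slot and its red pointer (30 mm long, parallel to the slot) from the middle of the green mark, rad, positive anticlockwise from above. Mark 0.24 rad wide. -1.0 to -0.5 at the start: turn it anticlockwise. Stops at -1.5 and 1.5. Stiff (0.04 N m), stays where left. The blade has 0.17 rad of play either way in the slot; rubbing on the head under 4 N does not turn it
- mug: green and white mug, 78 x 116 x 101 mm, a bystander; origin under its centre
- oximeter: white finger clip oximeter, 32 x 58 x 30 mm, a bystander; origin under its centre
- tape_roll: roll of white tape lying flat, 67 mm wide, 25 mm high, a bystander; origin under its centre
- gauze_pack: flat white gauze pack with a green stripe, 68 x 95 x 12 mm, a bystander; origin under its centre
Not all that is in view belongs to the job. What is shaped like the part that bears tuner_grip but pink is not meant.

How it is judged:
On the way, in this order (a step that is already met when the one before it is completed fails the run):
1. the tool is lifted clear of its stand (z of tuner_tip in the frame of stand_hole above 0.005 m), for 0.1 s.
2. the tool's blade is down in the well on the trimmer and the pointer is on the green mark (value of joint trimmer between -0.12 and 0.12 rad and horizontal distance between tuner_tip and well below 0.008 m and z of tuner_tip in the frame of well below -0.004 m), for 0.2 s.
At the end, for the whole second after the job is handed in: The pointer lies on the green mark (trimmer within 0.12 rad of 0), and the tool stands released and still in the hole of its stand, blade down, its blade's end at least 38 mm below the hole's mouth and within 6 mm of its centre, tilted less than 0.15 rad (value of joint trimmer between -0.12 and 0.12 rad and horizontal distance between tuner_tip and stand_hole below 0.006 m and z of tuner_tip in the frame of stand_hole below -0.038 m and angle between tuner_grip's own z axis and vertical below 0.15 rad and linear speed of tuner below 0.02 m/s and contact force between the fingers and tuner below 0.1 N); the robot touches nothing.
It fails at once if the contact force of the tool on the trimmer, side forces in the slot included, exceeds 25 N (contact force between tuner and trimmer above 25 N).
It fails at once if the gripper touches the trimmer (contact force between any of the fingers, the arm and trimmer above 0.2 N).
It fails at once if another loose thing is moved by more than 2 cm (distance of any of mug, oximeter, tape_roll, gauze_pack from where it was at the start of the episode above 0.02 m).
It also fails if it takes over 61 s, if anything falls off the work surface, if the arm or the gripper's body presses on something with over 40 N, if the wrist force passes 120 N, or if a joint passes its speed limit or range.

### The arm

A 6-joint arm with a two-finger parallel gripper is mounted at the origin on a cart in front of the work surface, level with it; the furniture and walls round the work are solid. World frame = base frame: x ahead of the robot, y to its left, z up, the work surface at z = 0. Lengths are in m, angles in rad, forces in N, time in s.
With the tool pointing down it reaches from about 0.35 to 0.85 m from the base axis. Payload 8.1 kg.
Tool frame: the origin (TCP) lies midway between the tips of the shut fingers; the grasp point (between the pads) lies 19 mm behind it; z points along the fingers, y is the direction in which the jaws open and shut (so a half turn about z gives the same grasp; the last joint's range is limited). The gripper opens to 93 mm and grips with 3 to 60 N. Pads are 15 mm wide; open, the fingers measure 128 mm over their backs; the gripper's body (75 mm by 188 mm) begins 65 mm behind the grasp point.
Start: joints at [1.252, 0.13, 1.488, -0, 1.523, -0.085], TCP at [0.139, 0.584, 0.182] pointing down, gripper open.
Joint ranges: [-2.96, 2.96], [-0.89, 2.26], [0.02, 2.5], [-1.34, 4.48], [0, 2.73], [-2.66, 2.66]. Speed limits (rad/s): [2.39, 2.39, 2.79, 3.14, 3.14, 3.14].

### API

Orientations are given as a rotation vector (axis times angle).
In Python, from plant import robot, optics, ticket gives the robot as it stands.
- The arm moves only by the tool send_rows, never from a script. Its argument "targets" is a list of rows, each a list of 3 entries, a list of its own where there are three numbers: the opening, from -1 (shut) to 1 (fully open), then the shift along the tool's x, y, z in mm, then the turn about the tool's z in rad. A call has 1 to 12 rows; each row shifts and turns the commanded pose from where the row before left it, along the tool's axes as they then stand; what a row does not reach is not made up. A row lasts 1/10 s, in which the tool goes at most 50 mm and 8.59 degrees, less where a joint would pass 70% of its speed; a pose out of reach is approached as far as the arm can. A call with a gripper value outside its range is refused whole. The fingers move at their own pace and stop on an object; "newtons" is the grip in N (left out, the last holds). Time passes only in rows, so rows that do not move let the fingers close. It gives the time, the measured TCP pose, the force and the opening at its end, in the units of the state.
- robot.read_state(): the state, without advancing time (a new reading comes with each control period).
- optics.read_camera(name): name is "scene" or "top" or "wrist"; returns a dict with "color" (420x560x3 uint8, red, green, blue), "K" (3x3 intrinsics, pixels), "k1" (the pictures are not rectified: a ray, as slopes to the right and down, at radius r is drawn at 1 + k1 r^2 times it, then the intrinsics apply), "position" and "orientation" of the camera in the world. Camera axes: x right, y up, looking along -z (the intrinsics and any distortion apply to the point x, -y, -z); pixel columns grow to the right and rows downward; lengths in m; the calibration is good to about 2 mm. A picture is of the moment at which its call begins. There is no depth.
- ticket.close_job(): hands the job in, once; it reports no verdict.
Trained networks look in the newest picture that a camera, given by its name, has taken for a name from the list of things; names that differ only in an ending like _2 or _b are one class to them, and where a whole thing is asked for, a point or a joint stands for the part that bears it (a point fixed in the world has none). Each returns a list of dicts, best first, with "confidence" (0 to 1); they miss things now and then, are a little off and sometimes report something else, mostly with a low value. They report only what shows in the picture. A call takes as long as a camera call. They do not tell look-alikes from the thing itself.
- optics.cut_out(camera, name): "region" (420x560 bool, what is visible of it) and "point" ([column, row] in pixels, amid what is visible of it).
The state is a dict: "t": time; "q": joint angles; "dq": joint speeds; "joint_torque": joint torques, N m; "tool_pos": TCP position; "orientation": TCP orientation; "force": force on the tool from outside, world axes, zero at the start; "wrist_torque": the same for the moment, N m; "opening": finger opening in m.
Only numpy, scipy, OpenCV 4.12 (cv2) and the standard library are available. Lean on these libraries where they do the work, as an engineer would, in place of code of your own. Each camera call takes 0.05 s, during which the arm holds its last target.

## Working session

There is one attempt and no reset: what is moved stays moved. The work goes in short steps, Python scripts to look and compute and a tool call to move; the robot and the scene stay as the last step left them, time stands still between calls to the robot, and variables do not carry over. Pictures are saved under pics/ and viewed, and the job is handed in when it is done.

Besides the shell and the picture viewer there is one more tool, called after "Request:" by a JSON object that holds its "op" and its "data". send_rows: Moves the arm, as the interface text tells. Its arguments: {"type":"object","properties":{"targets":{"type":"array","items":{"type":"array"}},"newtons":{"type":"number"}},"required":["targets"]}

```bash
ls; mkdir -p pics; cat > h.py <<'E'
import numpy as np, cv2
from plant import robot, optics, ticket
from scipy.spatial.transform import Rotation as R
def rot(o):
    o=np.array(o,float)
    return o if o.shape==(3,3) else (R.from_quat(o).as_matrix() if o.shape==(4,) else R.from_rotvec(o).as_matrix())
def ray(c,px):
    K=np.array(c["K"]);k=c["k1"]
    xd=(px[0]-K[0,2])/K[0,0];yd=(px[1]-K[1,2])/K[1,1]
    rd=np.hypot(xd,yd);r=rd
    for _ in range(30): r=rd/(1+k*r*r)
    s=r/rd if rd>0 else 1
    d=rot(c["orientation"])@np.array([xd*s,-yd*s,-1]);return np.array(c["position"]),d
def onz(c,px,z):
    p,d=ray(c,px);return p+d*(z-p[2])/d[2]
def proj(c,P):
    q=rot(c["orientation"]).T@(np.array(P,float)-np.array(c["position"]))
    x=q[0]/-q[2];y=-q[1]/-q[2];f=1+c["k1"]*(x*x+y*y);K=np.array(c["K"])
    return np.array([K[0,0]*x*f+K[0,2],K[1,1]*y*f+K[1,2]])
def save(c,n,box=None,s=1):
    im=c["color"][:,:,::-1]
    if box: im=im[box[1]:box[3],box[0]:box[2]]
    cv2.imwrite("pics/"+n+".png",cv2.resize(im,None,fx=s,fy=s,interpolation=cv2.INTER_CUBIC))
def tri(obs):
    A=np.zeros((3,3));b=np.zeros(3)
    for c,px in obs:
        p,d=ray(c,px);d=d/np.linalg.norm(d);M=np.eye(3)-np.outer(d,d);A+=M;b+=M@p
    return np.linalg.solve(A,b)
E
python3 - <<'E'
from h import *
print(robot.read_state())
import pickle
cs={}
for n in ["scene","top","wrist"]:
    c=optics.read_camera(n);cs[n]=c;save(c,n+"0");print(n,c["position"],c["orientation"],c["K"],c["k1"])
    for o in ["tuner_grip","stand_hole","unit","trimmer","mug","oximeter","tape_roll","gauze_pack"]:
        for r in optics.cut_out(n,o)[:3]: print(n,o,round(r["confidence"],2),r["point"],r["region"].sum())
pickle.dump(cs,open("cs0.pkl","wb"))
E
```

```text
pics
{'t': 0.0, 'q': array([ 1.25159351e+00,  1.31128825e-01,  1.48921450e+00, -2.81602312e-05,
        1.52299218e+00, -8.54028172e-02]), 'dq': array([ 0.00043437, -0.00089139, -0.00138487,  0.00070265, -0.0007022 ,
       -0.00021468]), 'joint_torque': array([ 1.68454742e-03, -5.59844649e+01, -4.91760814e+01,  7.71595328e-02,
        3.55757517e-02, -1.56729816e-04]), 'tool_pos': array([0.13880752, 0.58310534, 0.18104238]), 'orientation': array([-3.66376390e-01, -3.11982988e+00,  2.69043466e-03]), 'force': array([-0.3690222 , -0.79150547,  0.15079073]), 'wrist_torque': array([ 0.02443146, -0.02918302,  0.00248181]), 'opening': 0.09245805965623215}
scene [0.22082056 0.93599052 0.54057813] [ 0.31632531 -1.35147901 -2.38620366] [[474.36232521   0.         279.42944416]
 [  0.         474.36232521 200.59277464]
 [  0.           0.           1.        ]] -0.007556299653768291
scene tuner_grip 0.56 [322.0, 226.1] 367
scene stand_hole 0.8 [318.9, 250.3] 1562
scene stand_hole 0.53 [322.7, 225.3] 342
scene stand_hole 0.43 [220.0, 250.1] 946
scene unit 0.71 [341.1, 174.7] 3743
scene trimmer 
[... 450 characters left out ...]
rip 0.59 [277.6, 243.3] 63
top tuner_grip 0.58 [284.6, 201.5] 61
top stand_hole 0.95 [275.7, 238.5] 899
top stand_hole 0.5 [391.7, 211.2] 4109
top unit 0.55 [394.1, 221.9] 4058
top trimmer 0.66 [404.6, 217.4] 83
top trimmer 0.36 [182.9, 267.3] 1255
top mug 0.6 [173.1, 218.0] 1597
top oximeter 0.78 [211.6, 170.6] 402
top tape_roll 0.55 [251.2, 160.4] 690
top gauze_pack 0.6 [182.3, 264.7] 1308
wrist [0.06989947 0.6005535  0.38584687] [-0.21744104 -0.17233656  1.32845223] [[320.05893597   0.         279.93437348]
 [  0.         320.05893597 210.47848723]
 [  0.           0.           1.        ]] -0.033711720969951446
wrist trimmer 0.3 [262.8, 365.3] 713
wrist gauze_pack 0.92 [263.9, 365.1] 751
```

View pics/scene0.png

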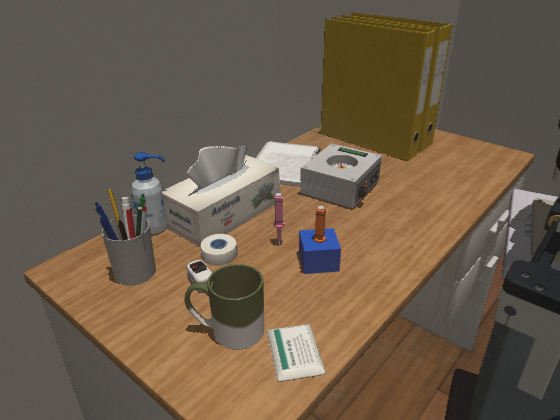

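View pics/top0.png

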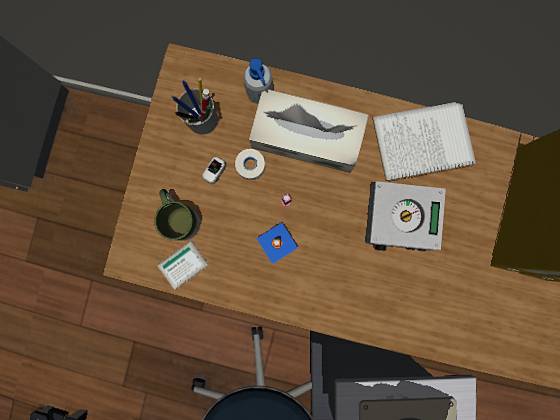

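View pics/wrist0.png

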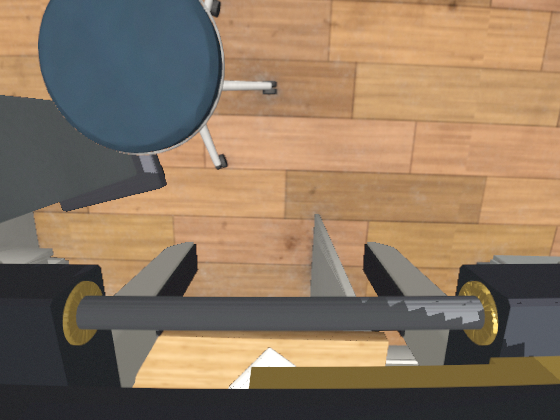

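```bash
python3 - <<'E'
from h import *
import pickle
cs=pickle.load(open("cs0.pkl","rb"))
save(cs["top"],"top_a",(250,130,450,280),4)
save(cs["scene"],"scene_a",(190,120,390,270),4)
E
```

```text
(no output)
```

View pics/top_a.png

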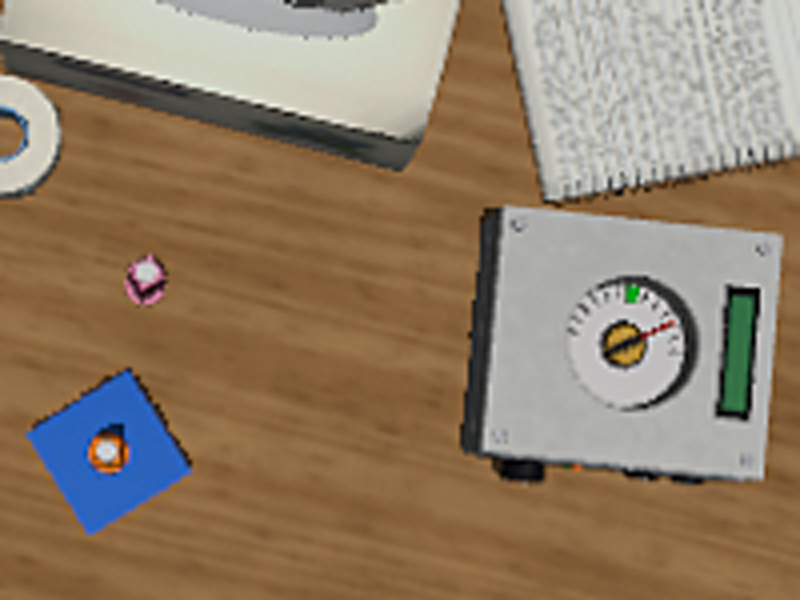

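View pics/scene_a.png

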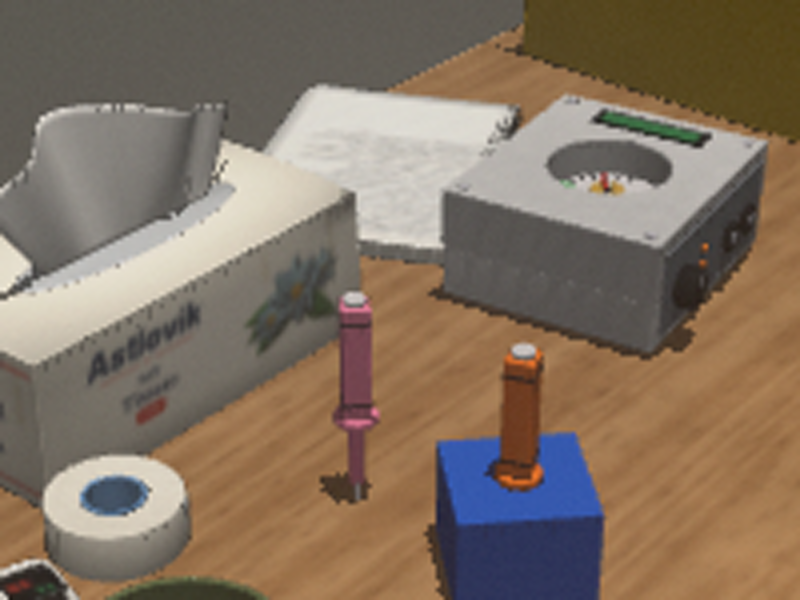

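The look-alikes are the orange tool in the blue stand (scene 320,226; top 277,243) and the pink tool standing on the table (scene 279,215; top 287,200). I choose the orange one. The crop confirms it: orange handle and collar on the blue block. The unit is at top (405,217). Its red pointer lies right of and above the head, and the green mark is at the back.

```bash
python3 - <<'E'
from h import *
import pickle
cs=pickle.load(open("cs0.pkl","rb"));t=cs["top"];s=cs["scene"]
c=[onz(t,p,.05) for p in [(282,222.5),(297.5,246),(272.5,263),(257,238)]]
print("stand",np.round(c,4),np.mean(c,0), [np.linalg.norm(c[i]-c[(i+1)%4]) for i in range(4)],[np.degrees(np.arctan2(*(c[(i+1)%4]-c[i])[[1,0]])) for i in range(4)])
c=[onz(t,p,.07) for p in [(375,181.3),(445.3,189),(441.2,249.7),(370.7,243.8)]]
print("unit",np.round(c,4),np.mean(c,0), [np.linalg.norm(c[i]-c[(i+1)%4]) for i in range(4)],[np.degrees(np.arctan2(*(c[(i+1)%4]-c[i])[[1,0]])) for i in range(4)])
print("tool top",onz(t,(276.5,242.7),.115), tri([(t,(276.5,242.7)),(s,(190+523/4,120+352/4))]))
print("pink", tri([(t,(286.7,198)),(s,(190+354/4,120+299/4))]))
# dial: z ~ .036 ; head
f=lambda x,y:(250+x/4,130+y/4)
for n,p,z in [("head",f(625,343),.055),("ptr",f(675,322),.04),("green",f(632,293),.037)]: print(n,onz(t,p,z))
E
```

```text
stand [[0.5031 0.2741 0.05  ]
 [0.4529 0.2419 0.05  ]
 [0.4176 0.2952 0.05  ]
 [0.4708 0.3275 0.05  ]] [0.46107939 0.28467439 0.05      ] [np.float64(0.05967813061125587), np.float64(0.06393541447464693), np.float64(0.06225811580508818), np.float64(0.06240054203021356)] [np.float64(-147.30702393546937), np.float64(123.50141318582914), np.float64(31.26586249979052), np.float64(-58.830102735240864)]
unit [[ 0.5863  0.0775  0.07  ]
 [ 0.5688 -0.0727  0.07  ]
 [ 0.4407 -0.0594  0.07  ]
 [ 0.4553  0.0899  0.07  ]] [0.51277509 0.00883702 0.07      ] [np.float64(0.15124416328659848), np.float64(0.12878622631708814), np.float64(0.14998289565062228), np.float64(0.13162547427763546)] [np.float64(-96.66796145551262), np.float64(174.0631065412093), np.float64(84.40827574305288), np.float64(-5.392037447233259)]
tool top [0.45941111 0.2853753  0.115     ] [0.45812862 0.28493916 0.11356618]
pink [0.54809911 0.26358705 0.10679311]
head [0.51398747 0.00936109 0.055     ]
ptr [ 0.52608937 -0.02242625  0.04      ]
green [ 5.42384335e-01 -5.09519038e-05  3.70000000e-02]
```

```bash
cat >> h.py <<'E'
def shift(P,st=None):
    st=st or robot.read_state();M=R.from_rotvec(st["orientation"]).as_matrix()
    return np.round(M.T@(np.array(P)-st["tool_pos"])*1000,1)
def info():
    st=robot.read_state();M=R.from_rotvec(st["orientation"]).as_matrix()
    print("t",round(st["t"],2),"pos",np.round(st["tool_pos"],4),"yjaw",round(np.degrees(np.arctan2(M[1,1],M[0,1])),2),"z",np.round(M[:,2],4),"F",np.round(st["force"],2),"op",round(st["opening"]*1000,1),"q6",round(st["q"][5],2));return st
E
python3 - <<'E'
from h import *
import pickle
info(); w=pickle.load(open("cs0.pkl","rb"))["wrist"]
print(proj(w,[0.13880752, 0.58310534, 0.18104238]))
st=robot.read_state();M=R.from_rotvec(st["orientation"]).as_matrix()
print(M.T@(np.array(w["position"])-st["tool_pos"]), M.T@rot(w["orientation"]))
print(shift([.46,.285,.2]))
E
```

```text
t 1.35 pos [0.139  0.5837 0.182 ] yjaw 76.61 z [-0. -0. -1.] F [-0.23 -0.79  0.57] op 92.7 q6 -0.09
[278.34884054 235.06527998]
[ 0.07109581  0.0004078  -0.20381395] [[-6.41462849e-04  9.67061234e-01  2.54543039e-01]
 [ 9.99999630e-01  7.66292361e-04 -3.91246308e-04]
 [-5.73413524e-04  2.54542694e-01 -9.67061367e-01]]
[-381.5 -216.2  -18. ]
```

Request:
{"op": "send_rows", "data": {"targets": [[1,[-32,-18,-2],0],[1,[-32,-18,-2],0],[1,[-32,-18,-2],0],[1,[-32,-18,-2],0],[1,[-32,-18,-2],0],[1,[-32,-18,-2],0],[1,[-32,-18,-2],0],[1,[-32,-18,-2],0],[1,[-32,-18,-1],0],[1,[-32,-18,-1],0],[1,[-32,-18,0],0],[1,[-30,-18,0],0]]}}

```text
t: 2.55
tool_pos: [0.4617, 0.2839, 0.2003]
orientation: [0.367, 3.12, 0.0]
force: [0.2, 0.5, 0.3]
opening: 0.0926
```

Request:
{"op": "send_rows", "data": {"targets": [[1,[0,0,0],0],[1,[0,0,0],0]]}}

```text
t: 2.75
tool_pos: [0.4608, 0.2846, 0.2]
orientation: [-0.369, -3.119, -0.0]
force: [-0.1, -0.2, 0.9]
opening: 0.0926
```

```bash
python3 - <<'E'
from h import *
import pickle
info(); w=optics.read_camera("wrist"); save(w,"w1"); pickle.dump(w,open("w1.pkl","wb"))
print(proj(w,[.4595,.285,.115]))
p=proj(w,[.4595,.285,.115]).astype(int);save(w,"w1c",(p[0]-60,p[1]-45,p[0]+60,p[1]+45),6)
E
```

```text
t 2.75 pos [0.4608 0.2846 0.2   ] yjaw 76.49 z [-4.e-04  2.e-04 -1.e+00] F [-0.11 -0.21  0.92] op 92.6 q6 -0.88
[279.45816438 204.04254884]
```

View pics/w1.png

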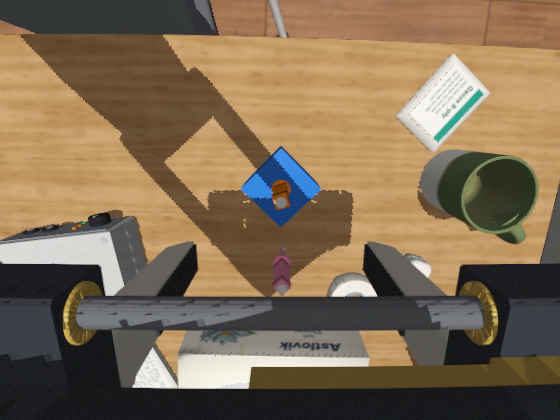

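View pics/w1c.png

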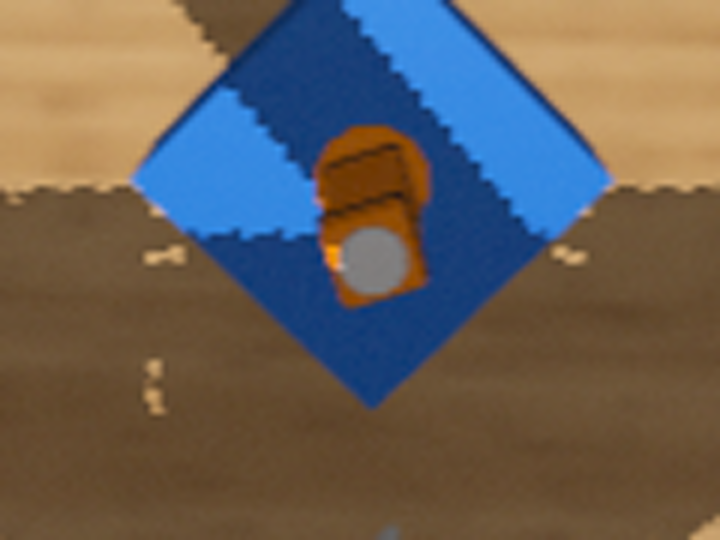

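```bash
python3 - <<'E'
from h import *
import pickle
w=pickle.load(open("w1.pkl","rb"))
f=lambda x,y:(219+x/6,159+y/6)
for a,b,z in [((350,307),(427,285),.114),((320,237),(350,307),.114),((411,210),(427,285),.114),((325,215),(408,190),.11),((330,165),(400,145),.06)]:
    A=onz(w,f(*a),z);B=onz(w,f(*b),z);print(A,B,np.linalg.norm(B-A),np.degrees(np.arctan2(*(B-A)[[1,0]])))
print("cap",onz(w,f(375,260),.115))
c=[onz(w,f(*p),.05) for p in [(131,180),(612,180),(373,408)]];print(c,(c[0]+c[1])/2)
print([np.degrees(np.arctan2(*(c[2]-c[i])[[1,0]])) for i in (0,1)],[np.linalg.norm(c[2]-c[i]) for i in (0,1)])
print(optics.cut_out("wrist","tuner_grip")[0]["point"])
E
```

```text
[0.46499871 0.28162686 0.114     ] [0.46436806 0.29410344 0.114     ] 0.012492504764038046 92.893673033655
[0.45304936 0.27976097 0.114     ] [0.46499871 0.28162686 0.114     ] 0.012094149818302828 8.87506096642699
[0.45219964 0.29440192 0.114     ] [0.46436806 0.29410344 0.114     ] 0.012172081191531684 -1.4051546695562227
[0.45066209 0.28106314 0.11      ] [0.44983113 0.29457431 0.11      ] 0.013536698465763946 93.51933775997627
[0.45189095 0.28067059 0.06      ] [0.45129294 0.29386998 0.06      ] 0.013212930667842144 92.59406439419072
cap [0.45835967 0.28722157 0.115     ]
[array([0.44766071, 0.24315062, 0.05      ]), array([0.46876598, 0.33073522, 0.05      ]), array([0.50179288, 0.27677459, 0.05      ])] [0.45821335 0.28694292 0.05      ]
[np.float64(31.846317276006204), np.float64(-58.53105277462688)] [np.float64(0.06372490165439026), np.float64(0.06326551114164534)]
[277.8, 272.9]
```

```bash
python3 - <<'E'
from h import *
info();print(shift([.459,.2862,.066]))
E
```

```text
t 2.85 pos [0.46   0.2857 0.2   ] yjaw 76.63 z [-3.e-04  3.e-04 -1.e+00] F [ 0.18 -0.01  0.51] op 93.1 q6 -0.88
[  1.    0.2 134. ]
```

Request:
{"op": "send_rows", "data": {"targets": [[1,[2,1,10],-0.144],[1,[0,0,10],-0.144],[1,[0,0,5],0],[1,[0,0,0],0]]}}

```text
t: 3.25
tool_pos: [0.4577, 0.2871, 0.1742]
orientation: [0.081, -3.139, 0.001]
force: [-0.2, 0.1, -0.2]
opening: 0.0929
```

```bash
python3 - <<'E'
from h import *
info();print(shift([.459,.2862,.066]))
E
```

```text
t 3.25 pos [0.4577 0.2871 0.1742] yjaw 92.94 z [-1.4e-03 -5.0e-04 -1.0e+00] F [-0.18  0.11 -0.24] op 92.9 q6 -1.16
[ -1.4  -0.9 108.2]
```

Request:
{"op": "send_rows", "data": {"targets": [[1,[-1,-1,20],0],[1,[0,0,25],0],[1,[0,0,25],0],[1,[0,0,20],0],[1,[0,0,12],0],[1,[0,0,6],0],[1,[0,0,0],0],[1,[0,0,0],0]]}}

```text
t: 4.05
tool_pos: [0.4606, 0.286, 0.0682]
orientation: [-0.084, 3.139, 0.001]
force: [0.5, -1.2, 0.7]
opening: 0.0932
```

```bash
python3 - <<'E'
from h import *
info();print(shift([.459,.2862,.066]));w=optics.read_camera("wrist"); save(w,"w2");c=optics.read_camera("scene"); save(c,"s2")
E
```

```text
t 4.05 pos [0.4606 0.286  0.0682] yjaw 93.07 z [ 1.5e-03  7.0e-04 -1.0e+00] F [ 0.55 -1.15  0.65] op 93.2 q6 -1.16
[1.6 0.3 2.2]
```

View pics/w2.png

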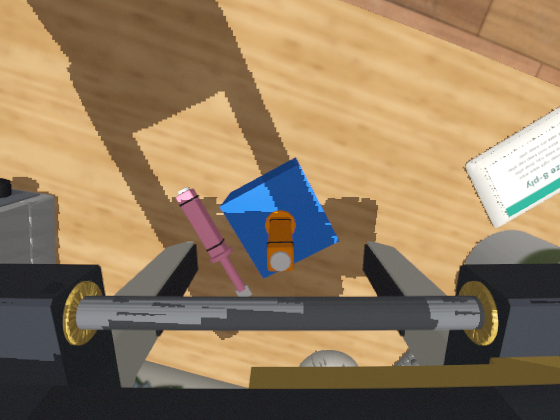

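View pics/s2.png

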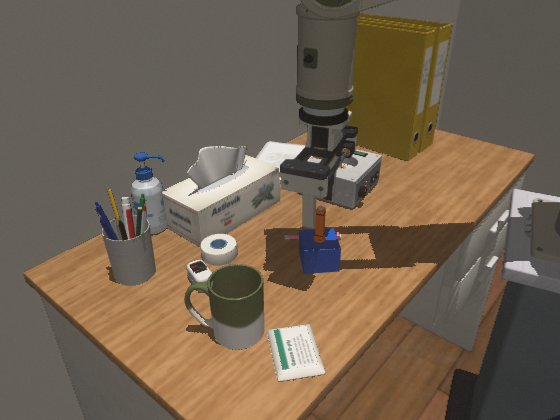

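The pink decoy was knocked over on the way down. It now lies beside the stand at wrist (180,190)–(245,290). It is clear of the fingers' closing path and not a judged bystander, but I'll report it. The orange tool is between the fingers at (280,240), so I'll close.

Request:
{"op": "send_rows", "data": {"targets": [[0.3,[0,0,2],0],[-0.3,[0,0,0],0],[-0.6,[0,0,0],0],[-1,[0,0,0],0],[-1,[0,0,0],0],[-1,[0,0,0],0],[-1,[0,0,0],0],[-1,[0,0,0],0]], "newtons": 40}}

```text
t: 4.95
tool_pos: [0.4599, 0.2855, 0.065]
orientation: [0.085, -3.14, 0.0]
force: [0.3, 0.8, -0.6]
opening: 0.0337
```

```bash
python3 - <<'E'
from h import *
info();w=optics.read_camera("wrist"); save(w,"w3")
E
```

```text
t 4.95 pos [0.4599 0.2855 0.065 ] yjaw 93.1 z [-0. -0. -1.] F [ 0.25  0.78 -0.55] op 33.7 q6 -1.16
```

View pics/w3.png

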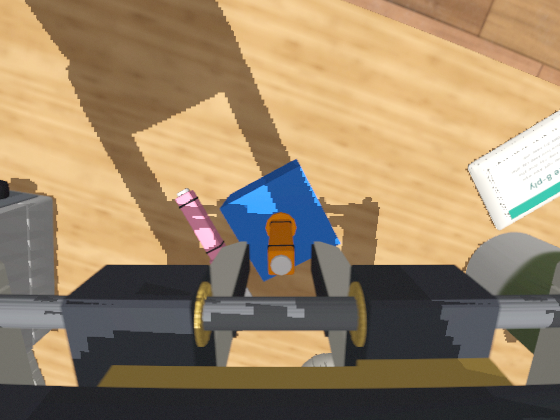

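Request:
{"op": "send_rows", "data": {"targets": [[-1,[0,0,0],0],[-1,[0,0,0],0],[-1,[0,0,0],0],[-1,[0,0,0],0],[-1,[0,0,0],0]]}}

```text
t: 5.5
tool_pos: [0.4599, 0.2855, 0.065]
orientation: [0.085, -3.14, 0.0]
force: [-0.2, 1.0, -0.4]
opening: 0.0135
```

Request:
{"op": "send_rows", "data": {"targets": [[-1,[0,0,-5],0],[-1,[0,0,-10],0],[-1,[0,0,-20],0],[-1,[0,0,-25],0],[-1,[0,0,-25],0],[-1,[0,0,-25],0],[-1,[0,0,-20],0],[-1,[0,0,0],0],[-1,[0,0,0],0]]}}

```text
t: 6.4
tool_pos: [0.4602, 0.2857, 0.1954]
orientation: [-0.085, 3.139, 0.001]
force: [-0.4, -0.2, -0.8]
opening: 0.0134
```

```bash
python3 - <<'E'
from h import *
import pickle
st=info();w=optics.read_camera("wrist"); save(w,"w4");c=optics.read_camera("scene")
P=st["tool_pos"]-[0,0,.058]
for n,k in (("w",w),("s",c)):
    p=proj(k,P).astype(int);print(p)
    save(k,n+"4c",(p[0]-50,p[1]-60,p[0]+50,p[1]+40),6)
pickle.dump((w,c),open("p4.pkl","wb"))
E
```

```text
t 6.4 pos [0.4602 0.2857 0.1954] yjaw 93.1 z [ 1.1e-03  6.0e-04 -1.0e+00] F [-0.44 -0.23 -0.81] op 13.4 q6 -1.16
[279 212]
[319 195]
```

View pics/w4c.png

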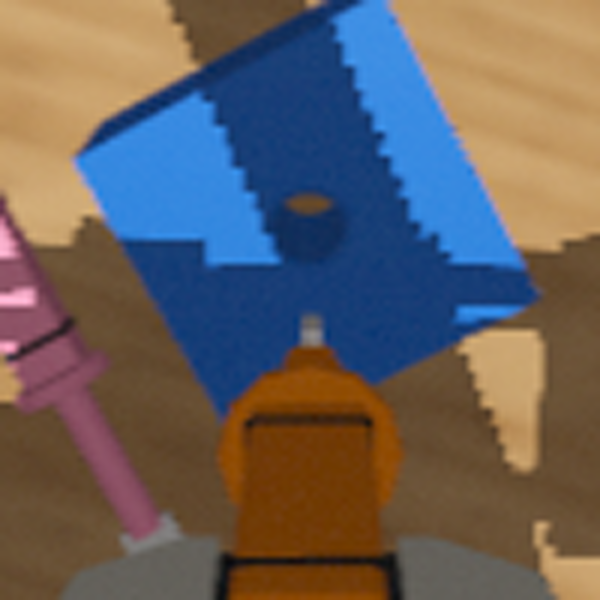

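View pics/s4c.png

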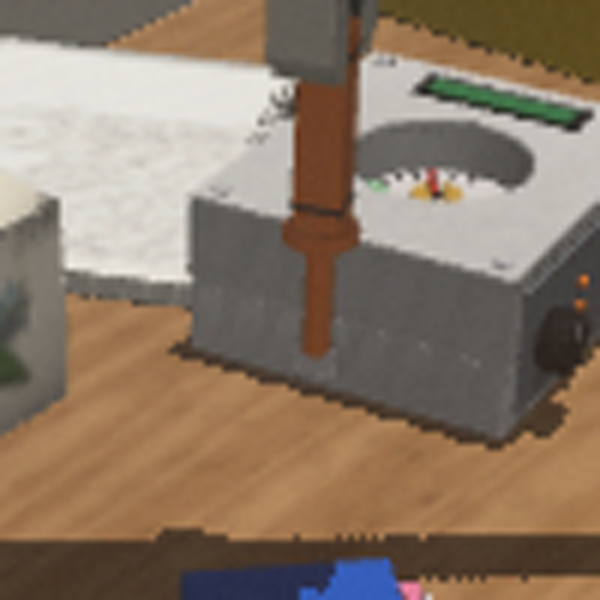

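View pics/w4.png

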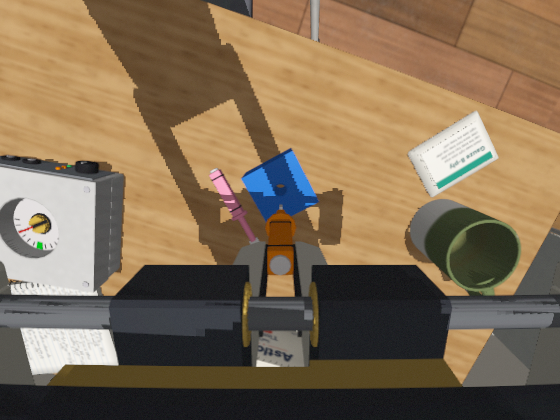

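The blade shows edge-on in the wrist crop (about 3 mm wide at crop 311,330), so its width lies square to the jaw direction. The stand hole is visible at wrist (280,190).

```bash
python3 - <<'E'
from h import *
import pickle
w,c=pickle.load(open("p4.pkl","rb"))
f=lambda x,y:(229+x/6,152+y/6)
print("hole",onz(w,f(310,228),.05),"tip",onz(w,f(311,318),.137))
print(onz(w,f(75,158),.05),onz(w,f(540,297),.05))
info();print(shift([.536,-.046,.185]))
E
```

```text
hole [0.45774259 0.28719814 0.05      ] tip [0.45346717 0.28681294 0.137     ]
[0.4469906  0.24347291 0.05      ] [0.46853388 0.33081138 0.05      ]
t 6.5 pos [0.4592 0.2852 0.1936] yjaw 93.11 z [-1.9e-03 -9.0e-04 -1.0e+00] F [-0.14  0.19 -1.3 ] op 13.3 q6 -1.16
[ -58.8 -334.9    8.8]
```

```bash
python3 - <<'E'
from h import *
import pickle
w,c=pickle.load(open("p4.pkl","rb"))
save(w,"w4d",(240,190,320,290),6)
save(c,"s4d",(280,110,370,210),6)
T=np.array([.46,.2857,.1954])
for k in(w,c): print([np.round(proj(k,T+[0,0,z]),1) for z in (.049,.019,-.011,-.015,-.05,-.058)])
E
```

```text
[array([278.8, 265.9]), array([278.9, 245.3]), array([279., 230.]), array([279. , 228.2]), array([279.1, 215.1]), array([279.1, 212.5])]
[array([321.6, 137. ]), array([320.9, 154.3]), array([320.2, 171. ]), array([320.1, 173.2]), array([319.4, 191.8]), array([319.2, 195.9])]
```

View pics/w4d.png

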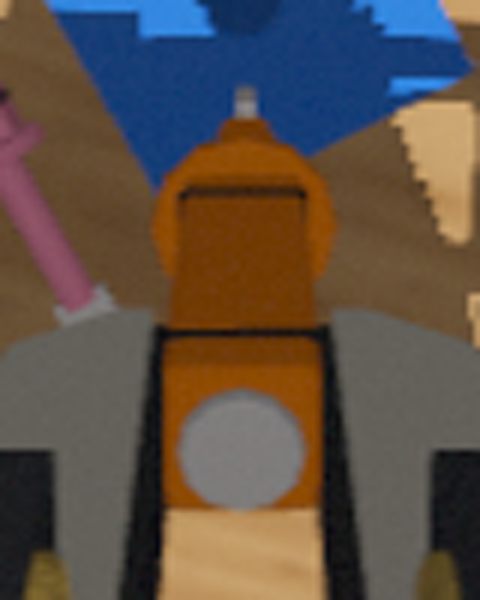

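View pics/s4d.png

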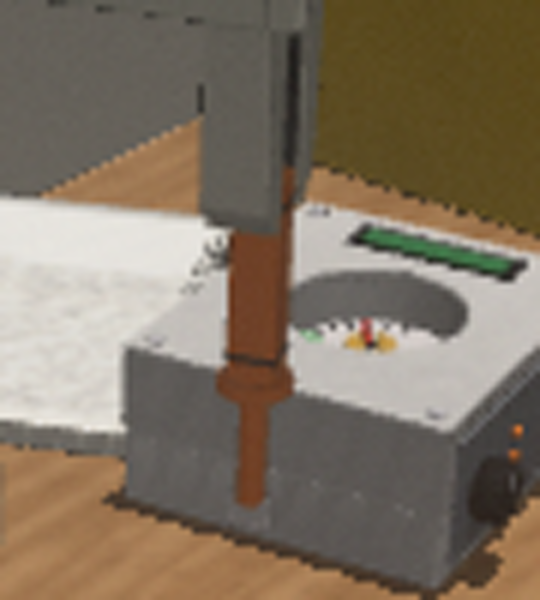

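Request:
{"op": "send_rows", "data": {"targets": [[-1,[-3,-20,-2],0],[-1,[-7,-38,0],0],[-1,[-7,-40,0],0],[-1,[-7,-40,0],0],[-1,[-7,-40,0],0],[-1,[-7,-40,2],0],[-1,[-7,-40,2],0],[-1,[-7,-40,2],0],[-1,[-5,-25,2],0],[-1,[-2,-12,2],0],[-1,[0,0,0],0.1],[-1,[0,0,0],0.14]]}}

```text
t: 7.7
tool_pos: [0.5362, -0.0454, 0.1856]
orientation: [-0.299, -3.125, -0.001]
force: [-0.5, 1.0, 0.8]
opening: 0.0133
```

Request:
{"op": "send_rows", "data": {"targets": [[-1,[0,0,0],0.14],[-1,[0,0,0],0.14],[-1,[0,0,0],0.14],[-1,[0,0,0],0.14],[-1,[0,0,0],0.14],[-1,[0,0,0],0.14],[-1,[0,0,0],0.14],[-1,[0,0,0],0],[-1,[0,0,0],0],[-1,[0,0,0],0]]}}

```text
t: 8.7
tool_pos: [0.5367, -0.0453, 0.1867]
orientation: [-1.724, -2.625, 0.0]
force: [0.4, 0.2, 0.0]
opening: 0.0137
```

```bash
python3 - <<'E'
from h import *
import pickle
info();w=optics.read_camera("wrist"); save(w,"w5");print(proj(w,[.513,.009,.055]))
p=proj(w,[.513,.009,.055]).astype(int)
save(w,"w5c",(p[0]-65,p[1]-50,p[0]+65,p[1]+50),6)
print(p);pickle.dump(w,open("w5.pkl","wb"))
E
```

```text
t 8.7 pos [ 0.5367 -0.0453  0.1867] yjaw 23.41 z [-6.e-04  2.e-04 -1.e+00] F [0.42 0.24 0.03] op 13.7 q6 -0.59
[280.1584393  138.49948045]
[280 138]
```

View pics/w5.png

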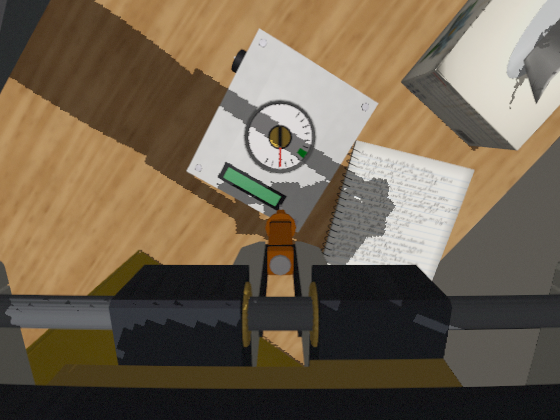

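View pics/w5c.png

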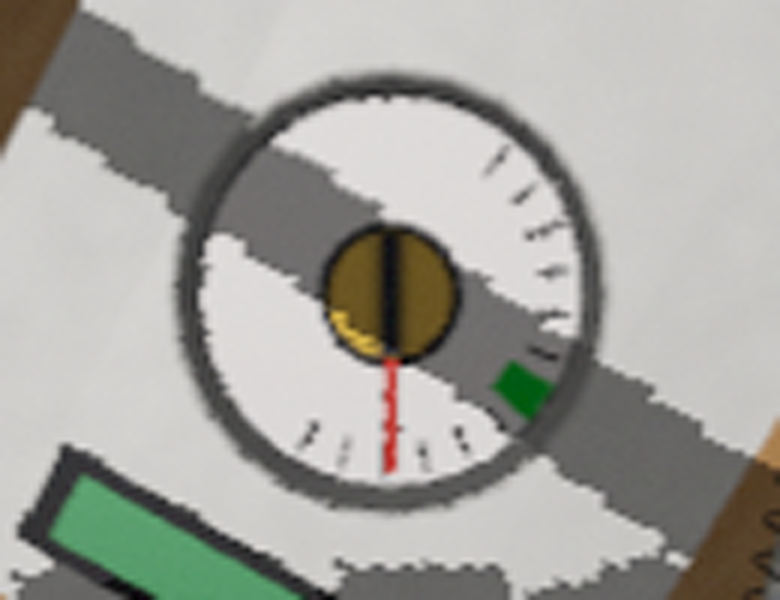

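```bash
python3 - <<'E'
from h import *
import pickle
w=pickle.load(open("w5.pkl","rb"))
f=lambda x,y:(215+x/6,88+y/6)
for z in (.046,.055,.065): print(z,"head",onz(w,f(392,294),z), "diam",np.linalg.norm(onz(w,f(323,293),z)-onz(w,f(460,293),z)))
rim=[onz(w,f(*p),.07) for p in [(390,73),(178,300),(600,300),(390,512),(250,125),(540,440)]]
A=np.array([[2*p[0],2*p[1],1] for p in rim]);b=np.array([p[0]**2+p[1]**2 for p in rim]);s=np.linalg.lstsq(A,b,rcond=None)[0];print("rim c",s[:2],np.sqrt(s[2]+s[0]**2+s[1]**2))
ang=lambda a,b:np.degrees(np.arctan2(*(onz(w,f(*b),.037)-onz(w,f(*a),.037))[[1,0]]))
h=(391,294)
print("ptr",ang((391,365),(389,472)),"slot",ang((391,232),(391,355)),"green",ang(h,(522,390)))
c=[onz(w,p,.07) for p in[(261.5,29),(378,102.5),(187.5,171)]];print(c,(c[1]+c[2])/2)
# tip
print(proj(w,robot.read_state()["tool_pos"]-[0,0,.058]), shift([.5128,.0088,.186]))
t=pickle.load(open("cs0.pkl","rb"))["top"]
f=lambda x,y:(250+x/4,130+y/4)
rim=[onz(t,f(*p),.07) for p in [(568,343),(632,275),(696,343),(627,410)]];print(np.mean(rim,0))
E
```

```text
0.046 head [0.5126807  0.01019893 0.046     ] diam 0.024000779191216518
0.055 head [0.51256739 0.01045118 0.055     ] diam 0.023373683179141125
0.065 head [0.51244148 0.01073147 0.065     ] diam 0.02267690983239057
rim c [0.51195466 0.01015694] 0.03467270151345136
ptr -67.69500191161546 slot -66.60936440624087 green -12.227730662348417
[array([0.45835513, 0.09257493, 0.07      ]), array([0.5852399 , 0.07784318, 0.07      ]), array([ 0.43984336, -0.05670749,  0.07      ])] [0.51254163 0.01056785 0.07      ]
[280.38756557 213.39808705] [59.4 -0.5  0.8]
[0.51310416 0.01015426 0.07      ]
```

The wrist view shows the pointer straight down at crop (390,415), the slot parallel to it, and the green mark at (522,390). The slot is at about -67° in the world and the mark at about -12°, so the trimmer is near -0.96. The blade direction already matches the slot to within 1°.

Request:
{"op": "send_rows", "data": {"targets": [[-1,[15,0,0],0],[-1,[25,-0.5,0],0],[-1,[15,0,0],0],[-1,[4.5,0,10],0],[-1,[0,0,20],0],[-1,[0,0,15],0],[-1,[0,0,8],0],[-1,[0,0,0],0],[-1,[0,0,0],0],[-1,[0,0,0],0]]}}

```text
t: 9.75
tool_pos: [0.5137, 0.0085, 0.1349]
orientation: [1.729, 2.622, 0.001]
force: [-0.3, 0.2, 0.1]
opening: 0.0138
```

```bash
python3 - <<'E'
from h import *
import pickle
st=info();w=optics.read_camera("wrist");c=optics.read_camera("scene");t=optics.read_camera("top")
P=st["tool_pos"]-[0,0,.058]
for n,k in (("w",w),("s",c),("t",t)):
    p=proj(k,P).astype(int);print(n,p)
    save(k,n+"6c",(p[0]-40,p[1]-50,p[0]+50,p[1]+40),6)
pickle.dump((w,c),open("p6.pkl","wb"))
t=pickle.load(open("cs0.pkl","rb"))
print("head tri",tri([(t["top"],(406.3,215.8)),(t["scene"],(341.7-2,166.7))]),tri([(t["top"],(406.3,215.8)),(t["scene"],(341.7,166.7))]))
print(robot.read_state()["force"])
E
```

```text
t 9.75 pos [0.5137 0.0085 0.1349] yjaw 23.19 z [ 1.4e-03 -1.0e-04 -1.0e+00] F [-0.26  0.21  0.08] op 13.8 q6 -0.49
w [280 213]
s [340 157]
t [409 215]
head tri [0.51453804 0.00919412 0.05401521] [0.51238404 0.00856124 0.05426854]
[ 0.54636125 -0.18760178 -0.19716126]
```

View pics/w6c.png

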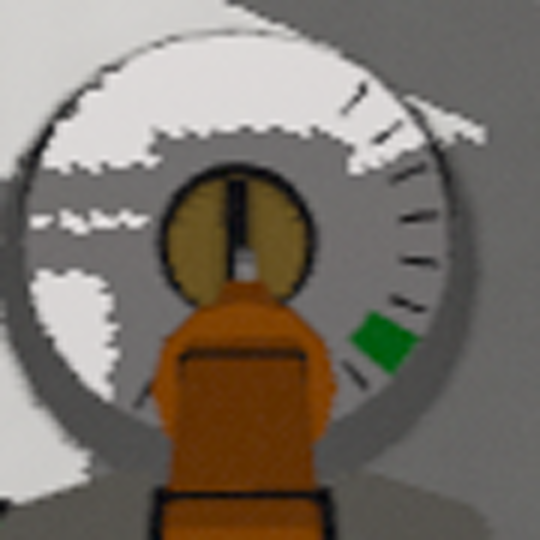

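View pics/s6c.png

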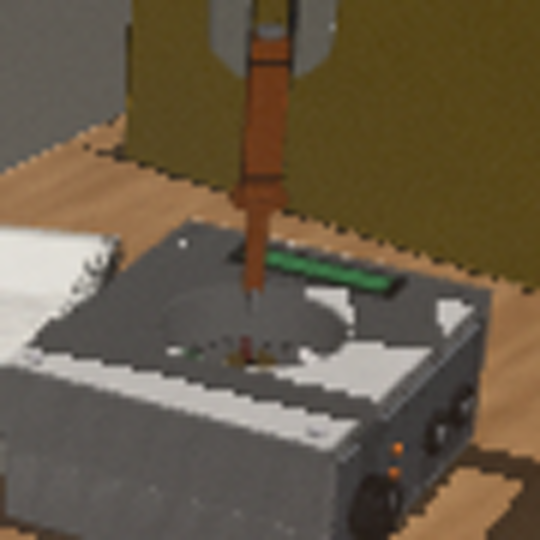

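Blade at crop column 246, slot at 237, so the blade is about 1.2 mm too far along +y and about 1.5 mm short along x. I'll correct that and descend carefully.

Request:
{"op": "send_rows", "data": {"targets": [[-1,[1.5,-1.2,0],0],[-1,[0,0,5],0],[-1,[0,0,5],0],[-1,[0,0,4],0],[-1,[0,0,0],0],[-1,[0,0,0],0]]}}

```text
t: 10.5
tool_pos: [0.5111, 0.0097, 0.1197]
orientation: [-1.729, -2.622, 0.001]
force: [0.5, 0.1, 0.1]
opening: 0.0135
```

```bash
python3 - <<'E'
from h import *
import pickle
st=info();w=optics.read_camera("wrist")
p=proj(w,st["tool_pos"]-[0,0,.058]).astype(int);print(p)
save(w,"w7c",(p[0]-40,p[1]-50,p[0]+50,p[1]+40),6)
E
```

```text
t 10.5 pos [0.5111 0.0097 0.1197] yjaw 23.21 z [-6.e-04  0.e+00 -1.e+00] F [0.53 0.13 0.11] op 13.5 q6 -0.49
[280 213]
```

View pics/w7c.png

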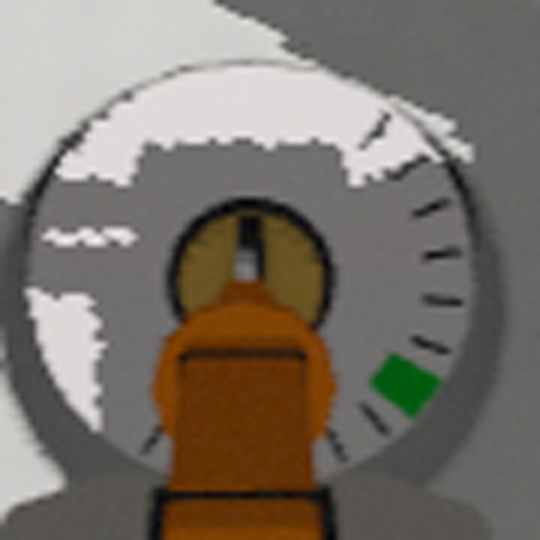

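Request:
{"op": "send_rows", "data": {"targets": [[-1,[0,0.2,2],0],[-1,[0,0,2],0],[-1,[0,0,1],0],[-1,[0,0,0],0]]}}

```text
t: 10.95
tool_pos: [0.5114, 0.0097, 0.1148]
orientation: [-1.729, -2.622, 0.0]
force: [0.6, -0.2, -0.8]
opening: 0.0132
```

Request:
{"op": "send_rows", "data": {"targets": [[-1,[0,0,1],0],[-1,[0,0,1],0],[-1,[0,0,0],0]]}}

```text
t: 11.25
tool_pos: [0.5114, 0.0097, 0.1129]
orientation: [-1.729, -2.623, 0.0]
force: [0.1, 0.5, -0.8]
opening: 0.0137
```

Request:
{"op": "send_rows", "data": {"targets": [[-1,[0,0,1],0],[-1,[0,0,1],0],[-1,[0,0,0],0]]}}

```text
t: 11.55
tool_pos: [0.5114, 0.0097, 0.1108]
orientation: [-1.729, -2.623, 0.0]
force: [0.3, -0.1, -0.8]
opening: 0.0134
```

Request:
{"op": "send_rows", "data": {"targets": [[-1,[0,0,1],0],[-1,[0,0,1],0],[-1,[0,0,0],0]]}}

```text
t: 11.85
tool_pos: [0.5114, 0.0097, 0.1088]
orientation: [-1.729, -2.623, 0.0]
force: [-0.0, -0.7, -0.9]
opening: 0.0137
```

Request:
{"op": "send_rows", "data": {"targets": [[-1,[0,0,1],0],[-1,[0,0,1],0],[-1,[0,0,0],0]]}}

```text
t: 12.15
tool_pos: [0.5116, 0.0097, 0.1071]
orientation: [1.729, 2.623, 0.0]
force: [-0.5, -0.6, 1.1]
opening: 0.0136
```

```bash
python3 - <<'E'
from h import *
st=info();w=optics.read_camera("wrist")
p=proj(w,st["tool_pos"]-[0,0,.058]).astype(int)
save(w,"w8c",(p[0]-40,p[1]-50,p[0]+50,p[1]+40),6)
F=[]
for i in range(3):
    optics.read_camera("wrist");F.append(robot.read_state()["force"])
print(np.mean(F,0))
E
```

```text
t 12.15 pos [0.5116 0.0097 0.1071] yjaw 23.2 z [ 2.e-04 -0.e+00 -1.e+00] F [-0.45 -0.58  1.09] op 13.6 q6 -0.49
[-0.42109923 -0.44115447  0.85843259]
```

View pics/w8c.png

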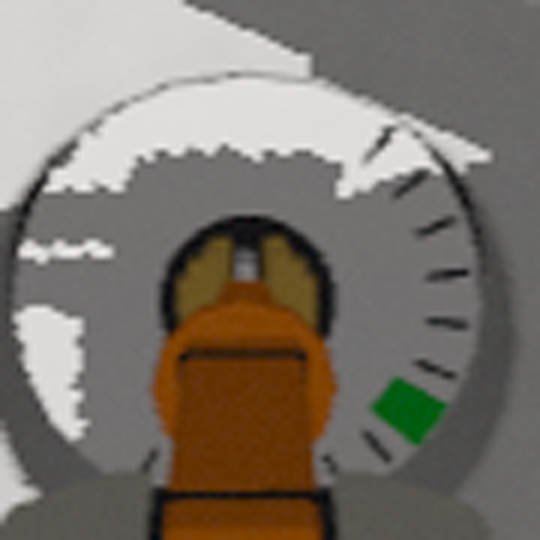

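Request:
{"op": "send_rows", "data": {"targets": [[-1,[0,0,0.5],-0.06],[-1,[0,0,0],-0.06],[-1,[0,0,0],-0.06],[-1,[0,0,0],-0.06],[-1,[0,0,0],-0.06],[-1,[0,0,0],0]]}}

```text
t: 12.95
tool_pos: [0.5119, 0.0098, 0.1069]
orientation: [1.316, 2.852, 0.001]
force: [-0.4, 0.1, 2.1]
opening: 0.0134
```

```bash
python3 - <<'E'
from h import *
st=info();w=optics.read_camera("wrist")
p=proj(w,st["tool_pos"]-[0,0,.058]).astype(int)
save(w,"w9c",(p[0]-40,p[1]-50,p[0]+50,p[1]+40),6)
s=robot.read_state();print(s["force"],s["wrist_torque"])
E
```

```text
t 12.95 pos [0.5119 0.0098 0.1069] yjaw 40.45 z [ 9.e-04  1.e-04 -1.e+00] F [-0.38  0.05  2.11] op 13.4 q6 -0.79
[ 1.02034912 -0.12683149  2.33240679] [ 0.08939016 -0.20421109 -0.05131656]
```

View pics/w9c.png

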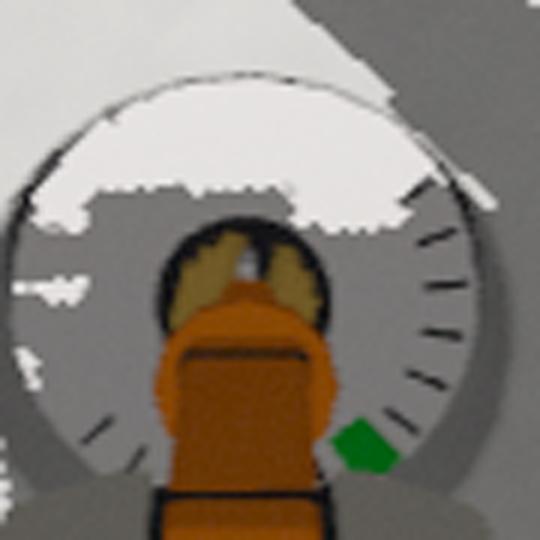

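The slot lags the blade by the play and a torque of about 0.05 N m shows, so the blade is engaged. I'll keep turning.

Request:
{"op": "send_rows", "data": {"targets": [[-1,[0,0,0],-0.08],[-1,[0,0,0],-0.08],[-1,[0,0,0],-0.08],[-1,[0,0,0],-0.08],[-1,[0,0,0],-0.08],[-1,[0,0,0],0]]}}

```text
t: 13.6
tool_pos: [0.5117, 0.0097, 0.1067]
orientation: [0.725, 3.056, 0.0]
force: [0.7, 0.9, 1.6]
opening: 0.0138
```

Request:
{"op": "send_rows", "data": {"targets": [[-1,[0,0,0],-0.08],[-1,[0,0,0],-0.08],[-1,[0,0,0],-0.08],[-1,[0,0,0],-0.08],[-1,[0,0,0],-0.08],[-1,[0,0,0],0],[-1,[0,0,0],0]]}}

```text
t: 14.3
tool_pos: [0.5116, 0.0097, 0.1066]
orientation: [0.11, 3.14, -0.0]
force: [-0.3, 0.3, 0.8]
opening: 0.0137
```

```bash
python3 - <<'E'
from h import *
import pickle
st=info();w=optics.read_camera("wrist");t=optics.read_camera("top");s=optics.read_camera("scene")
p=proj(w,st["tool_pos"]-[0,0,.058]).astype(int)
save(w,"w10c",(p[0]-40,p[1]-50,p[0]+50,p[1]+40),6)
save(t,"t10c",(370,170,450,250),6)
save(s,"s10c",(300,130,390,210),6)
s=robot.read_state();print(s["force"],s["wrist_torque"])
E
```

```text
t 14.3 pos [0.5116 0.0097 0.1066] yjaw 85.98 z [ 1.e-04 -1.e-04 -1.e+00] F [-0.28  0.25  0.84] op 13.7 q6 -1.58
[ 0.0730824  -0.07742967  1.45725303] [-0.0056018  -0.10597264 -0.05321458]
```

View pics/w10c.png

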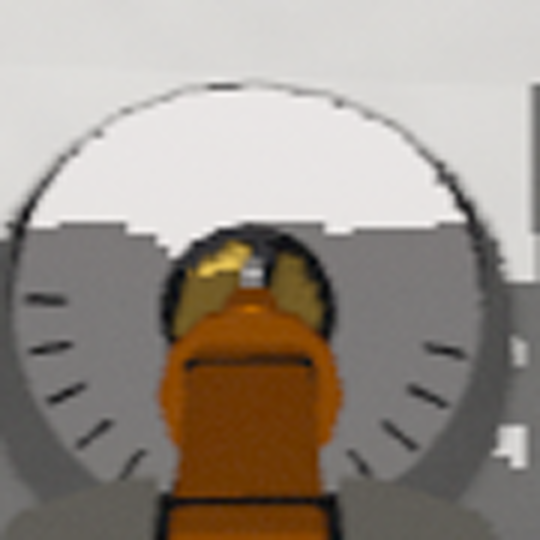

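View pics/t10c.png

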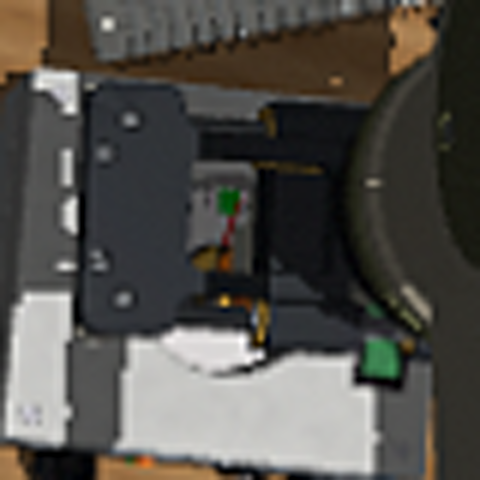

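View pics/s10c.png

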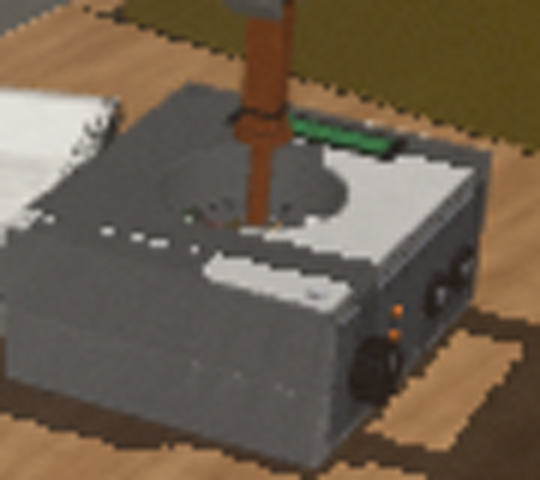

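```bash
python3 - <<'E'
from h import *
t=optics.read_camera("top")
save(t,"t10d",(398,195,418,220),24)
hd=proj(t,[.5125,.0095,.037]);print(hd,(hd-[398,195])*24)
f=lambda x,y:(398+x/24,195+y/24)
import pickle;pickle.dump(t,open("t10.pkl","wb"))
E
```

```text
[404.07745557 217.02637109] [145.85893377 528.63290606]
```

View pics/t10d.png

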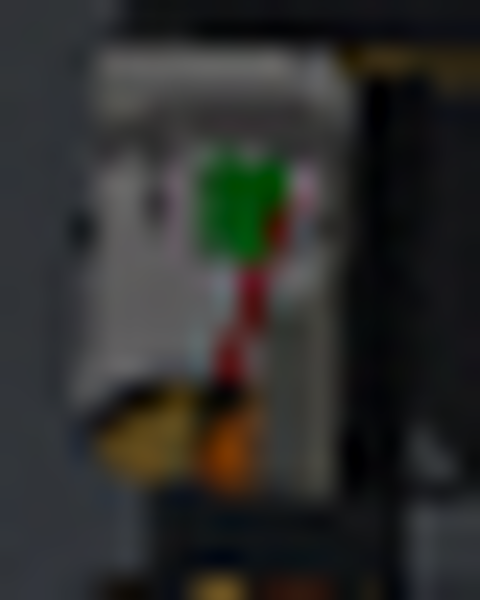

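Top crop: the pointer crosses at column 280 and the green mark's centre is at 245, so about 0.11 rad is still to go.

Request:
{"op": "send_rows", "data": {"targets": [[-1,[0,0,0],-0.06],[-1,[0,0,0],-0.05],[-1,[0,0,0],0],[-1,[0,0,0],0]]}}

```text
t: 14.9
tool_pos: [0.5116, 0.0097, 0.1066]
orientation: [-0.066, 3.141, -0.0]
force: [-0.2, -0.1, 2.4]
opening: 0.0137
```

```bash
python3 - <<'E'
from h import *
info();t=optics.read_camera("top")
save(t,"t11d",(398,195,418,220),24)
E
```

```text
t 14.9 pos [0.5116 0.0097 0.1066] yjaw 92.41 z [ 1.e-04 -1.e-04 -1.e+00] F [-0.2  -0.06  2.44] op 13.7 q6 -1.69
```

View pics/t11d.png

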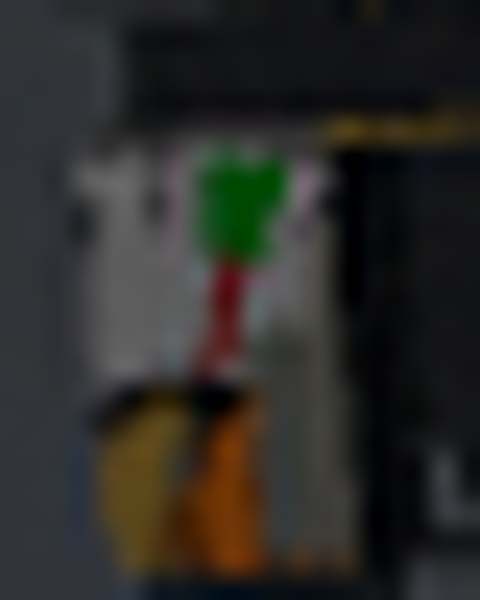

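Request:
{"op": "send_rows", "data": {"targets": [[-1,[0,0,0],0.08],[-1,[0,0,0],0.07],[-1,[0,0,-2],0],[-1,[0,0,-3],0],[-1,[0,0,-5],0],[-1,[0,0,-10],0],[-1,[0,0,-20],0],[-1,[0,0,-25],0],[-1,[0,0,-20],0],[-1,[-20,0,0],0],[-1,[-35,0,0],0],[-1,[-15,0,0],0]]}}

```text
t: 16.15
tool_pos: [0.5832, 0.002, 0.1926]
orientation: [0.165, 3.135, -0.0]
force: [-0.4, 0.8, -0.8]
opening: 0.0136
```

Request:
{"op": "send_rows", "data": {"targets": [[-1,[0,0,0],0],[-1,[0,0,0],0]]}}

```text
t: 16.35
tool_pos: [0.5808, 0.0024, 0.1917]
orientation: [-0.166, -3.137, -0.0]
force: [0.3, -0.8, -0.4]
opening: 0.0135
```

```bash
python3 - <<'E'
from h import *
import pickle
info();w=optics.read_camera("wrist");p=proj(w,[.512,.009,.055]).astype(int);print(p)
save(w,"w12c",(p[0]-65,p[1]-50,p[0]+65,p[1]+50),6);pickle.dump(w,open("w12.pkl","wb"))
E
```

```text
t 16.35 pos [0.5808 0.0024 0.1917] yjaw 83.96 z [-7.e-04  1.e-04 -1.e+00] F [ 0.32 -0.76 -0.36] op 13.5 q6 -1.55
[278 128]
```

View pics/w12c.png

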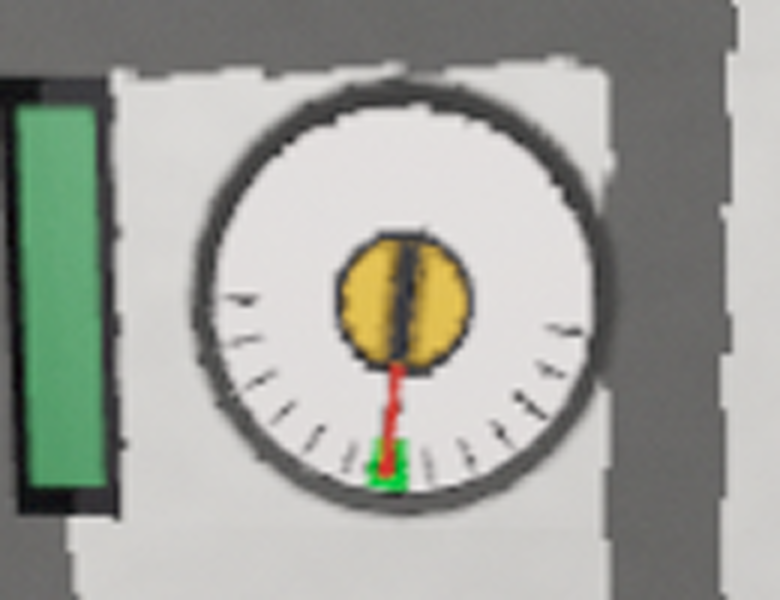

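The pointer tip at crop (388,475) lies in the middle of the green mark at (388,465). Next I return the tool to its stand.

Request:
{"op": "send_rows", "data": {"targets": [[-1,[0,0,-3],-0.08],[-1,[0,0,0],-0.08],[-1,[0,0,0],0],[-1,[0,0,0],0]]}}

```text
t: 16.8
tool_pos: [0.5806, 0.0024, 0.1949]
orientation: [-0.082, 3.14, 0.0]
force: [-0.1, 0.7, -0.6]
opening: 0.0135
```

```bash
python3 - <<'E'
from h import *
info();print(shift([.4599,.2855,.195]))
E
```

```text
t 16.8 pos [0.5806 0.0024 0.1949] yjaw 92.98 z [ 2.e-04  0.e+00 -1.e+00] F [-0.09  0.68 -0.6 ] op 13.5 q6 -1.71
[ 1.059e+02  2.889e+02 -2.000e-01]
```

Request:
{"op": "send_rows", "data": {"targets": [[-1,[6,15,0],0],[-1,[12,30,0],0],[-1,[13,36,0],0],[-1,[13,36,0],0],[-1,[13,36,0],0],[-1,[13,36,0],0],[-1,[13,36,0],0],[-1,[12,34,0],0],[-1,[8,20,0],0],[-1,[3,10,0],0],[-1,[0,0,0],0],[-1,[0,0,0],0]]}}

```text
t: 18.0
tool_pos: [0.4597, 0.2847, 0.1945]
orientation: [-0.085, 3.14, -0.001]
force: [-0.3, 0.1, 0.3]
opening: 0.0132
```

```bash
python3 - <<'E'
from h import *
info();print(shift([.4599,.2855,.195]))
w=optics.read_camera("wrist");save(w,"w13c",(229,152,329,252),6)
P=[]
for i in range(4):
    optics.read_camera("scene");P.append(robot.read_state()["tool_pos"])
print(np.mean(P,0),shift([.4599,.2855,.195]))
E
```

```text
t 18.0 pos [0.4597 0.2847 0.1945] yjaw 93.09 z [ 1.e-04 -4.e-04 -1.e+00] F [-0.35  0.06  0.34] op 13.2 q6 -1.16
[-0.3  0.8 -0.5]
[0.46011198 0.28419873 0.19450361] [ 0.1  1.2 -0.5]
```

View pics/w13c.png

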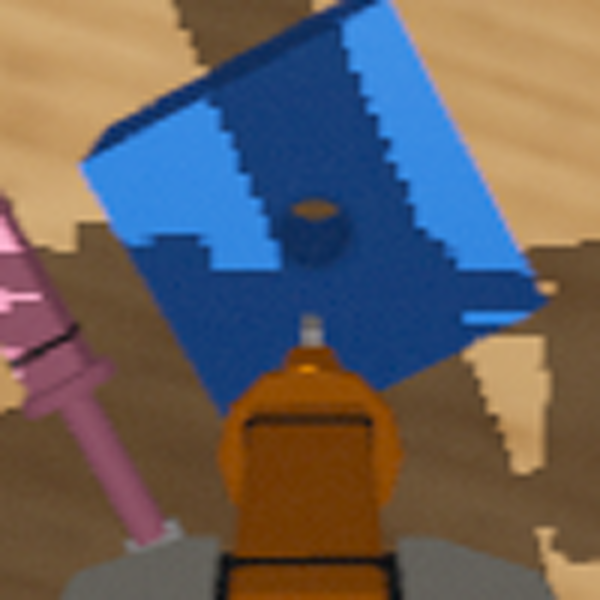

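Request:
{"op": "send_rows", "data": {"targets": [[-1,[-0.9,1.2,-0.5],0],[-1,[0,0,0],0],[-1,[0,0,0],0],[-1,[0,0,0],0]]}}

```text
t: 18.65
tool_pos: [0.4605, 0.2863, 0.195]
orientation: [0.085, -3.14, 0.0]
force: [0.0, 0.6, -0.2]
opening: 0.0133
```

```bash
python3 - <<'E'
from h import *
import pickle
info()
w=optics.read_camera("wrist");save(w,"w14c",(229,152,329,252),6)
w0=pickle.load(open("p4.pkl","rb"))[0]
g=lambda k:np.float32(cv2.cvtColor(k["color"],cv2.COLOR_RGB2GRAY)[158:206,240:320])
g2=lambda k:np.float32(cv2.cvtColor(k["color"],cv2.COLOR_RGB2GRAY)[150:206,190:232])
print(cv2.phaseCorrelate(g(w0),g(w),cv2.createHanningWindow((80,48),cv2.CV_32F)),cv2.phaseCorrelate(g2(w0),g2(w),cv2.createHanningWindow((42,56),cv2.CV_32F)))
E
```

```text
t 18.65 pos [0.4605 0.2863 0.195 ] yjaw 93.1 z [-2.e-04 -1.e-04 -1.e+00] F [ 0.01  0.61 -0.19] op 13.3 q6 -1.16
((0.29433843084751743, 0.42566307559547667), 0.7290255616108576) ((-0.014139912960636991, 0.4308614816449001), 0.9973217342517994)
```

View pics/w14c.png

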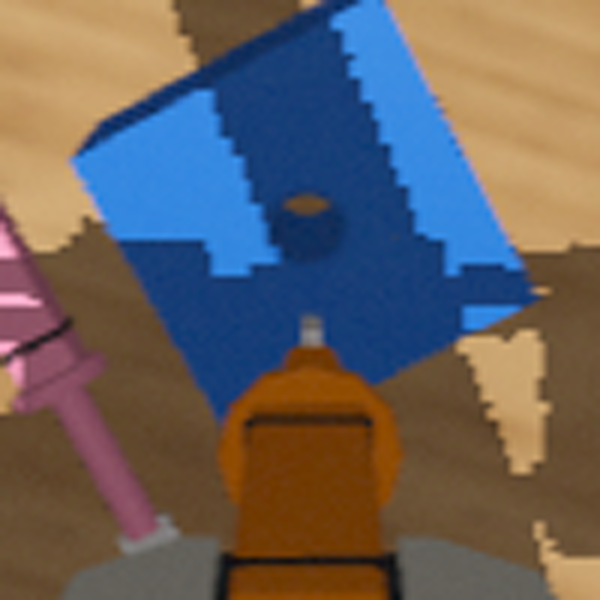

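Request:
{"op": "send_rows", "data": {"targets": [[-1,[0,0,15],0],[-1,[0,0,25],0],[-1,[0,0,25],0],[-1,[0,0,12],0],[-1,[0,0,3],0],[-1,[0,0,0],0],[-1,[0,0,0],0]]}}

```text
t: 19.4
tool_pos: [0.4613, 0.2868, 0.1163]
orientation: [-0.085, 3.139, 0.001]
force: [0.0, -0.7, 1.2]
opening: 0.0135
```

```bash
python3 - <<'E'
from h import *
info()
w=optics.read_camera("wrist");save(w,"w15c",(229,152,329,252),6)
print(shift([.4599,.2855,.065]))
E
```

```text
t 19.4 pos [0.4613 0.2868 0.1163] yjaw 93.11 z [ 1.7e-03  9.0e-04 -1.0e+00] F [ 0.05 -0.65  1.22] op 13.5 q6 -1.16
[ 1.7 -1.4 51.5]
```

View pics/w15c.png

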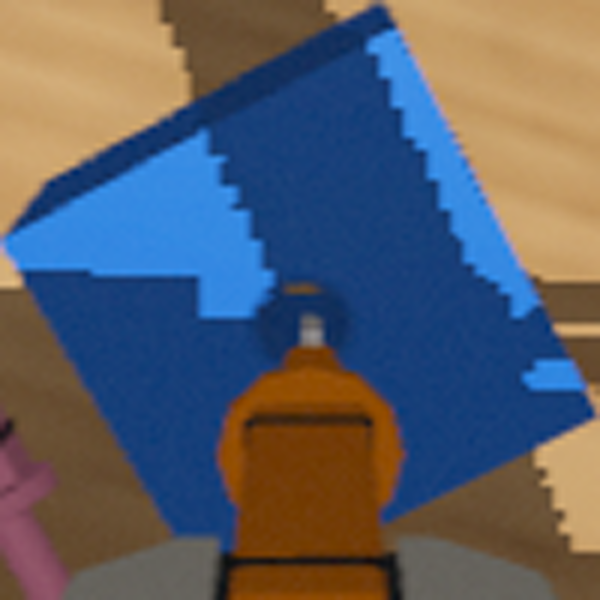

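Request:
{"op": "send_rows", "data": {"targets": [[-1,[1.5,-1.3,0],0],[-1,[0,0,0],0],[-1,[0,0,0],0],[-1,[0,0,0],0]]}}

```text
t: 19.85
tool_pos: [0.4591, 0.2851, 0.1152]
orientation: [-0.085, 3.14, 0.0]
force: [0.4, -0.6, -1.1]
opening: 0.0134
```

```bash
python3 - <<'E'
from h import *
w=optics.read_camera("wrist");save(w,"w16c",(249,182,309,232),10)
P=[]
for i in range(6):
    optics.read_camera("scene");P.append(robot.read_state()["tool_pos"])
print(np.round(P,4),np.mean(P,0))
E
```

```text
[[0.4591 0.285  0.1151]
 [0.4591 0.285  0.115 ]
 [0.459  0.285  0.115 ]
 [0.459  0.285  0.115 ]
 [0.459  0.285  0.115 ]
 [0.459  0.285  0.115 ]] [0.45903213 0.28501879 0.11500553]
```

View pics/w16c.png

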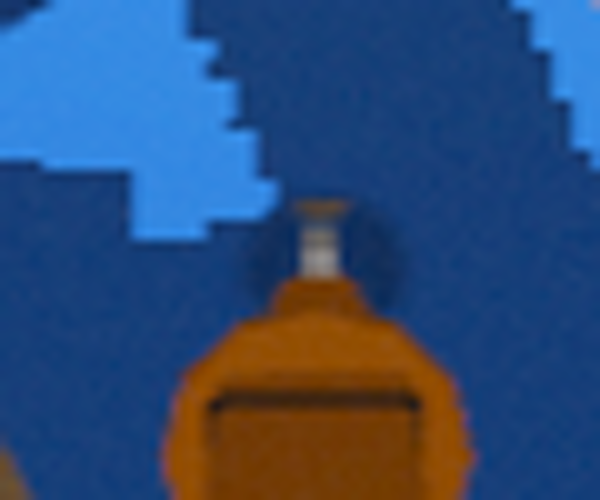

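Request:
{"op": "send_rows", "data": {"targets": [[-1,[-0.9,0.5,0],0],[-1,[0,0,0],0],[-1,[0,0,0],0],[-1,[0,0,0],0],[-1,[0,0,0],0],[-1,[0,0,0],0],[-1,[0,0,0],0]]}}

```text
t: 20.9
tool_pos: [0.4599, 0.2856, 0.115]
orientation: [-0.085, 3.14, 0.0]
force: [0.1, 0.4, -1.4]
opening: 0.0136
```

Request:
{"op": "send_rows", "data": {"targets": [[-1,[0,0,2],0],[-1,[0,0,2],0],[-1,[0,0,2],0],[-1,[0,0,2],0],[-1,[0,0,2],0],[-1,[0,0,2],0],[-1,[0,0,0],0],[-1,[0,0,0],0]]}}

```text
t: 21.7
tool_pos: [0.4599, 0.2856, 0.103]
orientation: [0.085, -3.14, 0.0]
force: [0.4, -0.6, -1.2]
opening: 0.0135
```

Request:
{"op": "send_rows", "data": {"targets": [[-1,[0,0,3],0],[-1,[0,0,4],0],[-1,[0,0,4],0],[-1,[0,0,4],0],[-1,[0,0,0],0],[-1,[0,0,0],0]]}}

```text
t: 22.3
tool_pos: [0.4598, 0.2855, 0.0878]
orientation: [0.085, -3.14, 0.0]
force: [-0.3, 0.3, 0.7]
opening: 0.0136
```

Request:
{"op": "send_rows", "data": {"targets": [[-1,[0,0,4],0],[-1,[0,0,4],0],[-1,[0,0,4],0],[-1,[0,0,4],0],[-1,[0,0,3],0],[-1,[0,0,2],0],[-1,[0,0,1.5],0],[-1,[0,0,0],0],[-1,[0,0,0],0],[-1,[0,0,0],0]]}}

```text
t: 23.3
tool_pos: [0.4601, 0.2857, 0.0658]
orientation: [-0.085, 3.14, 0.0]
force: [0.4, 0.2, 0.2]
opening: 0.0134
```

Request:
{"op": "send_rows", "data": {"targets": [[-1,[0,0,0.5],0],[-0.6,[0,0,0],0],[-0.4,[0,0,0],0],[-0.2,[0,0,0],0],[-0.2,[0,0,0],0],[-0.2,[0,0,0],0],[-0.2,[0,0,0],0]]}}

```text
t: 24.0
tool_pos: [0.4599, 0.2856, 0.065]
orientation: [-0.085, 3.14, 0.0]
force: [-1.0, -0.1, -0.2]
opening: 0.0371
```

```bash
python3 - <<'E'
from h import *
info();s=optics.read_camera("scene");save(s,"s17",(260,170,380,280),5)
w=optics.read_camera("wrist");save(w,"w17")
E
```

```text
t 24.0 pos [0.4599 0.2856 0.065 ] yjaw 93.11 z [ 0.  0. -1.] F [-1.05 -0.14 -0.22] op 37.1 q6 -1.16
```

View pics/s17.png

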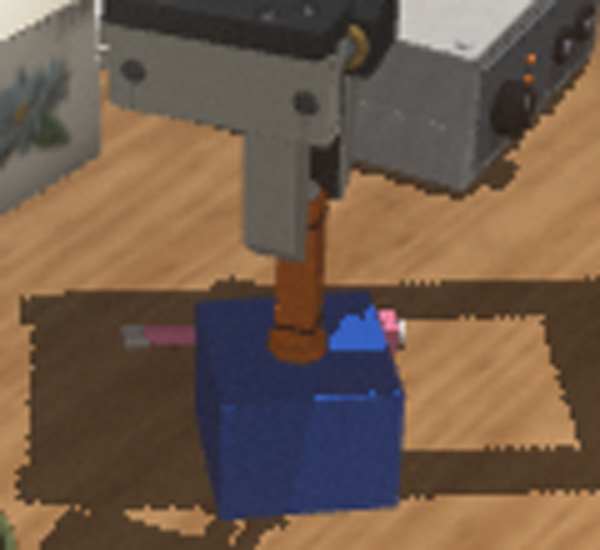

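View pics/w17.png

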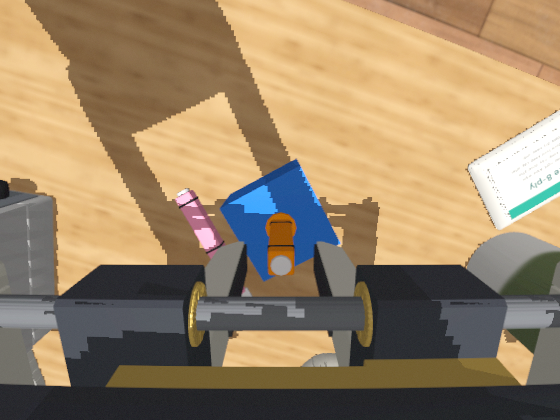

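The tool stands upright with its collar on the stand and the fingers clear on both sides. I'll retreat straight up.

Request:
{"op": "send_rows", "data": {"targets": [[-0.1,[0,0,-5],0],[-0.1,[0,0,-15],0],[-0.1,[0,0,-25],0],[-0.1,[0,0,-30],0],[-0.1,[0,0,-30],0],[-0.1,[0,0,-25],0],[-0.1,[0,0,-10],0],[-0.1,[20,10,0],0],[-0.1,[40,20,0],0],[-0.1,[30,20,0],0],[-0.1,[10,5,0],0],[-0.1,[0,0,0],0]]}}

```text
t: 25.3
tool_pos: [0.356, 0.3356, 0.2051]
orientation: [-0.089, 3.14, 0.0]
force: [-0.1, 0.2, -0.3]
opening: 0.0417
```

Request:
{"op": "send_rows", "data": {"targets": [[-0.1,[0,0,0],0],[-0.1,[0,0,0],0],[-0.1,[0,0,0],0],[-0.1,[0,0,0],0]]}}

```text
t: 25.7
tool_pos: [0.3577, 0.3346, 0.2048]
orientation: [0.083, -3.14, 0.001]
force: [0.3, 0.7, -0.1]
opening: 0.0416
```

```bash
python3 - <<'E'
from h import *
info();s=optics.read_camera("scene");save(s,"s18")
t=optics.read_camera("top");save(t,"t18",(250,130,450,280),4)
E
```

```text
t 25.7 pos [0.3577 0.3346 0.2048] yjaw 93.03 z [-3.e-04 -3.e-04 -1.e+00] F [ 0.28  0.73 -0.09] op 41.6 q6 -0.98
```

View pics/s18.png

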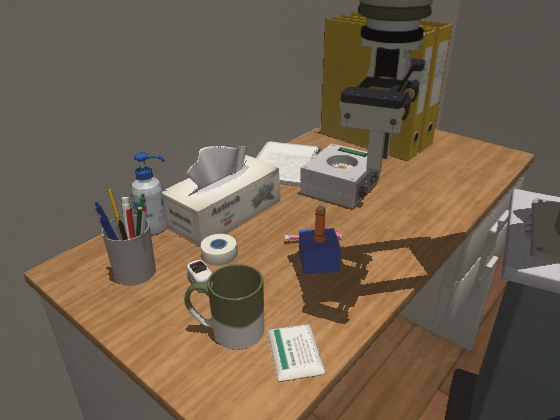

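View pics/t18.png

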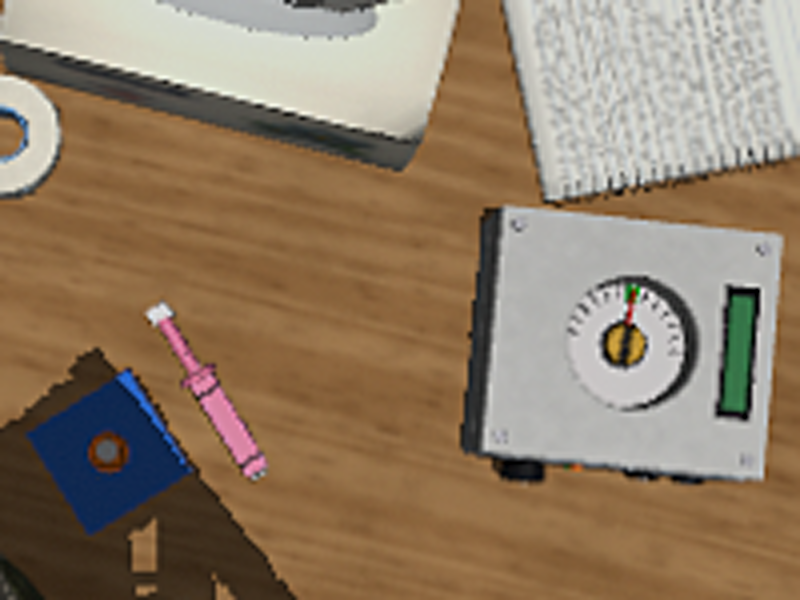

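The pointer is on the green mark (crop 631,293). The orange tool stands upright in the stand at crop (108,452), same as at the start. The mug, oximeter, tape and gauze look unmoved, and the arm is clear.

```bash
python3 -c "
from plant import ticket
print(ticket.close_job())"
```

```text
the job is handed in; nothing more can be done
None
```

The red pointer is on the green mark, the orange tool is back upright in its stand, and I handed the job in at about 26 s of the 61 s. Against your "leave everything else where it is", the pink look-alike tool got knocked over.

- **Trimmer:** I felt the blade into the slot with about 2–3 N measured, and turned the screw anticlockwise by about 0.95 rad. A close view after lifting the tool out showed the pointer tip in the middle of the green mark. The last top view agreed.
- **Tool:** It went back down the hole with no noticeable resistance. In the last pictures its collar rests on the stand, it is released, and the arm is clear of everything.
- **Bystanders:** The mug, oximeter, tape roll and gauze pack look unmoved by eye; I did not measure them.
- **Pink tool:** The gripper toppled it during the first descent to the stand. I did not see which part touched it. It now lies on the table beside the stand and I left it there. It is not one of the four judged bystanders.
- **Measurements that disagreed:** The wrist camera and the top camera differed by about 2 mm. I corrected for that by lining up the blade with the slot in the image, and with the stand by the arm's settled position.

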